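# Bring the turbidity detector up to the sample vial and lock its rider

## Task

On the little optical bench, loosen the slanted clamp knob of the detector and slide the detector along the rail towards the sample vial until the vial pushes its spring nose about half way in, gently and without squeezing the glass; then tighten the knob firmly, so that the detector stays there when you let go. Leave the vial standing in its nest and everything else on the cart where it is.

Things in the scene. Friction and masses are not known exactly. Their poses are not given: they have to be found in the camera images.
- bench: fixed optical bench: roof-section aluminium rail, 460 mm long, 84 mm wide, top at z 93 mm, on two short posts. Origin: centre of its underside on the cart top; y along the rail (robot's left), -x towards the robot, z up; at most 10 deg askew. Fixed on it: vial nest at y = +70 mm; lamp, a 50x60x50 mm grey box at y = +162 mm, z = 162 mm
- vial_seat (a point): centre of the nest's floor, at bench (0, 70, 134) mm: where the vial's origin lies when it is home. Two upright cheeks in a V, 42 mm high, stop the vial on the lamp's side; a 5 mm lip runs round the open side
- vial: the sample vial in the nest: glass, 27 mm dia, 60 mm high, white cap 28 mm dia, about 25 g, loose. Origin: centre of its underside, z up. It stands 1.5 to 3 mm short of the cheeks; the nose pushes it home
- detector: detector rider: dark saddle, post, black box 46x52x52 mm, centre 162 mm up. Origin: on the rail's centre line at cart-top height below the box; axes as bench. Slides along y only, from 150 to 70 mm right (-y) of the bench's middle towards +y. Free it takes 1.5 N (plus 6 N per m/s); clamped it holds over 10 N. Nose half way in: origin 63.5 mm before the vial seat
- nose: the detector's spring nose: steel sleeve 24 mm dia, 162 mm up, pointing along +y at the vial. Origin: centre of its front face, at rest at detector y = +54 mm. It can be pressed in 8 mm against a spring: 1 N at first touch, 4 N half way (y = +50 mm), 7 N at the end. A detector let go unclamped is pushed back by it
- clamp_knob: black bar knob 46 mm long (its x), 13 mm thick (its y), 28 mm deep (its z), on a 10 mm stem; 14 mm below the bar is a 24 mm boss. Origin: the bar's centre, at detector (0, -59, 139) mm. z is the screw's axis, outwards, 35 deg from vertical, leaning back along the rail (to the detector's -y), away from the box that stands close before it, so come in along this axis. It turns but does not travel
- clamp_pad: brass shoe (10 mm) that the screw presses on the rail's top, under the saddle's tail; axes as detector. Clockwise seen from outside (knob -z) tightens; it takes 0.2 N m, 0.3 when tight. At first the bar is 20 to 40 deg clockwise of the up-slope direction; 0.8 rad anticlockwise frees it; hard stop 0.3 to 0.65 rad clockwise; there it presses with about 65 N, 6.7 N less per 0.1 rad back
- spare_vial: bystander: spare capped sample vial, 28 mm dia x 60 mm, standing on the cart top in front of the lamp end of the bench; loose, to be left alone. Origin: centre of its underside
- beaker: bystander: glass beaker 71 mm dia x 90 mm, left of the bench; loose, to be left alone. Origin: centre of its underside
- rack: bystander: test tube rack with tubes, 52x152x120 mm, left of the bench; loose, to be left alone. Origin: centre of its underside
- spare_paddle: bystander: spare stirrer paddle, 69 mm across, 20 mm high, right of the bench; loose, to be left alone. Origin: centre of its underside
- wash_bottle: bystander: wash bottle, 62 mm body, 200 mm high, right of the bench; loose, to be left alone. Origin: centre of its underside
- flask: bystander: conical flask with stopper, 64 mm dia x 117 mm, left of the bench; loose, to be left alone. Origin: centre of its underside
- dropper: bystander: dropper bottle, 33 mm dia x 99 mm, left of the bench; loose, to be left alone. Origin: centre of its underside
- allen_key: bystander: black hex key, 33x79x5 mm, lying on the cart top under the rail, between its posts; loose, to be left alone. Origin: centre of its underside

How it is judged:
By the outcome, as a careful person would: the job done as asked, in the order asked, and still so for the second after the job is handed in, with the robot touching nothing.
It also fails if it takes over 67 s, if anything falls off the work surface, if the arm or the gripper's body presses on something with over 40 N, if the wrist force passes 120 N, or if a joint passes its speed limit or range.

## Robot

A 7-joint arm with a two-finger parallel gripper is mounted at the origin on a cart in front of the work surface, level with it; the furniture and walls round the work are solid. World frame = base frame: x ahead of the robot, y to its left, z up, the work surface at z = 0. Lengths are in mm, angles in rad, forces in N, time in s.
With the tool pointing down it reaches from about 400 to 850 mm from the base axis. Payload 6.9 kg.
Tool frame: the origin (TCP) lies between the finger pads; the fingertips stand 19 mm ahead of it and the grasp point (between the pads) is the TCP; z points along the fingers, y is the line along which they close (so a half turn about z gives the same grasp; the last joint's range is limited). The gripper opens to 85 mm and grips with 20 to 120 N. Pads are 22 mm wide; open, the fingers measure 114 mm over their backs; the gripper's body (76 mm by 85 mm) begins 54 mm behind the grasp point. The pads swing forward as they close: fully open they stand 13 mm farther back than shut.
Start: joints at [1.407, 0.507, -0.238, 1.5, 0.126, 1.149, -0.155], TCP at [166.557, -602.388, 250.275] pointing down, gripper open.
Joint ranges: [-3.08, 3.08], [-0.24, 2.05], [-1.43, 1.35], [0, 2.5], [-1.52, 4.66], [0.17, 1.96], [-2.89, 2.89]. Speed limits (rad/s): [2.39, 2.39, 3.14, 3.14, 3.14, 3.14, 3.14].

## Interface

Orientations are given as a 3x3 rotation matrix whose columns are the frame's x, y, z axes.
In Python, from rig import robot, viewer gives the robot as it stands.
- The arm moves only by the tool servo_tool, never from a script. Its argument "plan" is text: rows parted by semicolons, each of 7 numbers parted by spaces: the turn, a rotation vector about the tool's x, y, z in rad, then the shift along the tool's x, y, z in mm, then the closure in counts, from 0 (fully open) to 255 (shut). A call has 1 to 12 rows; each row shifts and turns the commanded pose from where the row before left it, along the tool's axes as they then stand; what a row does not reach is not made up. A row lasts 1/8 s, in which the tool goes at most 62.5 mm and 10.7 degrees, less where a joint would pass 70% of its speed; a pose out of reach is approached as far as the arm can. A call is refused whole if a number of a shift passes 62.5 or a number of a turn 0.188, either way. A call with a gripper value outside its range is refused whole. The fingers move at their own pace and stop on an object; "force" is the grip in N (left out, the last holds). Time passes only in rows, so rows that do not move let the fingers close. It gives the time, the measured TCP pose, the force, the opening and the grip force at its end, in the units of the state.
- robot.sense(): the state, without advancing time (a new reading comes with each control period).
- viewer.capture(name): name is "side" or "top"; returns a dict with "frame" (480x640x3 uint8, red, green, blue), "intrinsics" (3x3 intrinsics, pixels), "k1" (the pictures are not rectified: a ray, as slopes to the right and down, at radius r is drawn at 1 + k1 r^2 times it, then the intrinsics apply), "cam_to_world" (4x4, takes a point from camera to world coordinates). Camera axes: x right, y up, looking along -z (the intrinsics and any distortion apply to the point x, -y, -z); pixel columns grow to the right and rows downward; lengths in mm; the calibration is good to about 2 mm. A picture is of the moment at which its call begins. There is no depth.
- robot.hand_in(): hands the job in; it is judged then, once.
The state is a dict: "t": time; "qpos": joint angles; "joint_velocities": joint speeds; "effort": joint torques, N m; "tcp_pos": TCP position; "eef_rot": TCP orientation; "wrist_force": force on the tool from outside, world axes, zero at the start; "wrist_torque": the same for the moment, N m; "finger_gap": finger opening in mm; "gripper_force": force on a finger pad.
Only numpy, scipy, OpenCV 4.12 (cv2) and the standard library are available. Lean on these libraries where they do the work, as an engineer would, in place of code of your own. Each camera call takes 0.05 s, during which the arm holds its last target. There are 200 camera calls.

## Working session

There is one attempt and no reset: what is moved stays moved. The work goes in short steps, Python scripts to look and compute and a tool call to move; the robot and the scene stay as the last step left them, time stands still between calls to the robot, and variables do not carry over. Pictures are saved under pics/ and viewed, at most 10 in all, crops included, and the job is handed in when it is done.

Besides the shell and the picture viewer there is one more tool, called after "Emit:" as name(argument=value, ...) on one line, values as JSON. servo_tool: Moves the arm, as the interface text tells. Its arguments: {"type":"object","properties":{"plan":{"type":"string"},"force":{"type":"number"}},"required":["plan"]}

```bash
ls; mkdir -p pics; python3 - <<'E'
from rig import robot, viewer
import cv2
s=robot.sense();print(s)
for n in("side","top"):
    c=viewer.capture(n);cv2.imwrite(f"pics/{n}0.png",cv2.cvtColor(c["frame"],cv2.COLOR_RGB2BGR));print(n,c["intrinsics"],c["k1"],c["cam_to_world"])
E
```

```text
pics
{'t': 0.0, 'qpos': array([ 1.40650116,  0.50835494, -0.23751202,  1.50113408,  0.12571708,
        1.14886559, -0.15482124]), 'joint_velocities': array([-0.00029788, -0.00038304,  0.00043436, -0.00025216, -0.00153072,
       -0.00129871,  0.00075772]), 'effort': array([ 6.35455081e-05, -6.20588064e+01, -2.18649745e+00, -2.49652880e+01,
        1.27289564e-02,  1.19528672e-02,  2.28979741e-05]), 'tcp_pos': array([ 166.37710923, -601.97355374,  249.41813407]), 'eef_rot': array([[ 9.63827618e-01,  2.66525897e-01, -5.18514649e-04],
       [ 2.66526397e-01, -9.63826131e-01,  1.69376906e-03],
       [-4.83246499e-05, -1.77069924e-03, -9.99998431e-01]]), 'wrist_force': array([-0.18990231,  0.07890011, -0.20948215]), 'wrist_torque': array([ 0.02433965, -0.01842192,  0.01936942]), 'gripper_force': 0.0, 'finger_gap': 85.2668976672114}
side [[573.17689325   0.         317.17543266]
 [  0.         573.17689325 238.86532594]
 [  0.           0.           1.        ]] 0.0604014265652354 [[-8.61732968e-01  2.19916027e-01 -4.57223394e-01 -2.70458046e+02]
 [-5.07354032e-01 -3.68432969e-01  7.79005156e-01  1.28922329e+03]
 [ 2.85954624e-03  9.03268558e-01  4.29066119e-01  8.12963518e+02]
 [ 0.00000000e+00  0.00000000e+00  0.00000000e+00  1.00000000e+00]]
top [[578.97217429   0.         326.12888763]
 [  0.         578.97217429 232.84052517]
 [  0.           0.           1.        ]] -0.04937035081522413 [[ 4.03909627e-01  7.76277433e-01 -4.83994173e-01 -3.25128298e+02]
 [-9.14795627e-01  3.44160783e-01 -2.11429223e-01 -3.44808529e+02]
 [ 2.44407924e-03  5.28154052e-01  8.49145055e-01  1.48547827e+03]
 [ 0.00000000e+00  0.00000000e+00  0.00000000e+00  1.00000000e+00]]
```

View pics/side0.png

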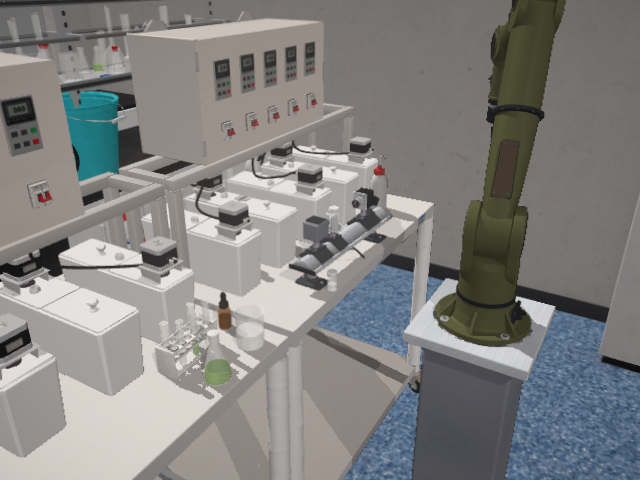

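View pics/top0.png

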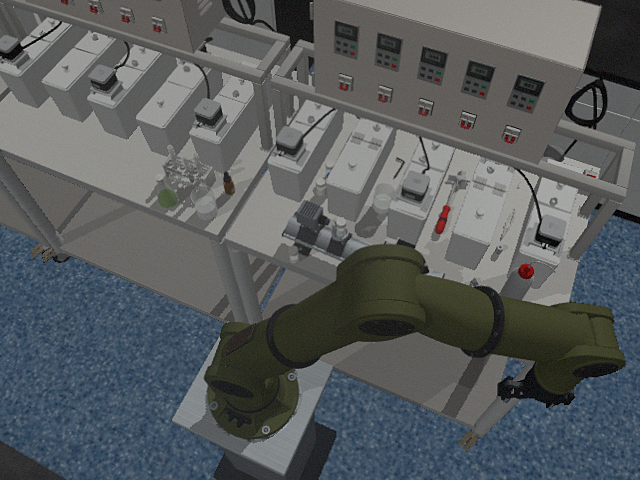

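The side view shows the bench from about (310,280) to (390,210), with the lamp at (315,228) and the detector at about (360,200). In the top view the arm hides the detector end; the lamp is at (305,215) and the vial at (340,228).

```bash
python3 - <<'E'
import cv2,numpy as np
a=cv2.imread("pics/side0.png")[165:300,275:410]
b=cv2.imread("pics/top0.png")[190:290,270:430]
a=cv2.resize(a,(600,600),interpolation=cv2.INTER_CUBIC)
b=cv2.resize(b,(800,500),interpolation=cv2.INTER_CUBIC)
cv2.imwrite("pics/s1.png",a);cv2.imwrite("pics/t1.png",b)
E
```

```text
(no output)
```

View pics/s1.png

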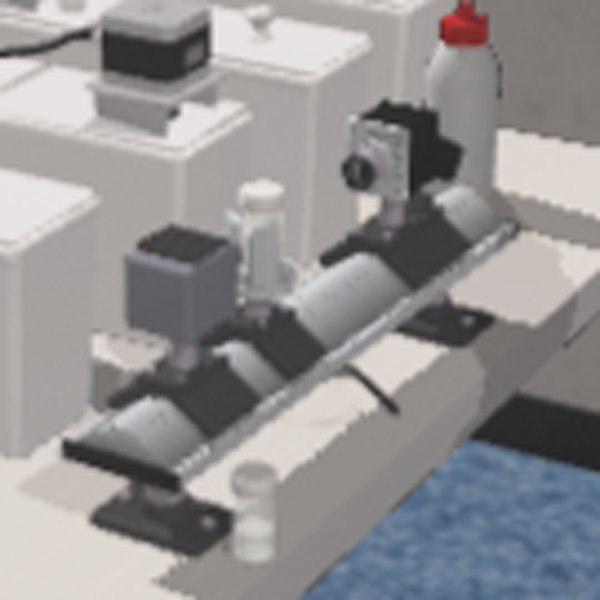

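View pics/t1.png

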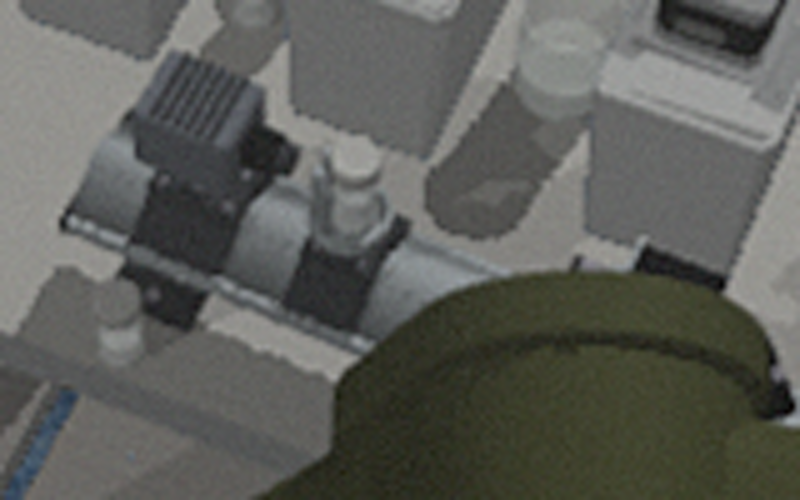

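Side crop: vial cap at (262,190), rail -x edge from (180,480) to (518,228), nose front at (356,172). Top crop: cap at (357,157), rail's lamp end corner at (65,225), and a point on the -x edge at (365,347). I'll fit the bench pose and detector position to these.

```bash
cat > h.py <<'E'
import numpy as np
from scipy.optimize import least_squares
C={"side":(573.177,317.175,238.865,0.0604,np.array([[-8.61732968e-01,2.19916027e-01,-4.57223394e-01,-270.458],[-5.07354032e-01,-3.68432969e-01,7.79005156e-01,1289.22329],[2.85954624e-03,9.03268558e-01,4.29066119e-01,812.963518]])),
"top":(578.972,326.129,232.8405,-0.04937,np.array([[4.03909627e-01,7.76277433e-01,-4.83994173e-01,-325.128298],[-9.14795627e-01,3.44160783e-01,-2.11429223e-01,-344.808529],[2.44407924e-03,5.28154052e-01,8.49145055e-01,1485.47827]]))}
def proj(n,P):
    f,cx,cy,k,M=C[n];p=M[:,:3].T@(np.asarray(P,float)-M[:,3]);u=np.array([p[0],-p[1]])/-p[2];u=u*(1+k*u@u);return u*f+[cx,cy]
def bench(b,P):
    c,s=np.cos(b[2]),np.sin(b[2]);return np.array([b[0]+c*P[0]-s*P[1],b[1]+s*P[0]+c*P[1],P[2]])
E
python3 - <<'E'
from h import *
S=lambda x,y:np.array([x*.225+275,y*.225+165]);T=lambda x,y:np.array([x/5+270,y/5+190])
def res(p):
    b=p[:3];d=p[3];ze=p[4];r=[]
    for n,P,uv in [("side",(0,68,194),S(262,190)),("top",(0,68,194),T(357,155)),
     ("side",(-42,230,ze),S(180,478)),("side",(-42,-230,ze),S(518,228)),("side",(42,230,ze),S(63,445)),
     ("top",(-42,230,ze),T(64,224)),
     ("side",(-25,192,187),S(190,262)),("side",(-25,132,187),S(240,240)),("side",(25,192,187),S(125,253)),
     ("top",(25,192,187),T(175,52)),("top",(25,132,187),T(265,92)),
     ("side",(0,d+54,162),S(356,172))]:
        r+=list(proj(n,bench(b,P))-uv)
    return r
f=least_squares(res,[560,-200,0,-120,75],loss="soft_l1",x_scale=[10,10,.1,10,10]);print(f.x);print(np.round(np.array(res(f.x)).reshape(-1,2),1))
b=f.x[:3];d=f.x[3]
print("knob",bench(b,(0,d-59,139)),"vial",bench(b,(0,70,134)))
E
```

```text
[ 4.54380840e+02 -1.13480574e+02 -4.62063443e-02 -1.08433362e+02
  6.59577704e+01]
[[ 0.1 -1.4]
 [-0.5  1.1]
 [-0.4 -0.1]
 [-0.1  0.2]
 [ 0.6 -0.7]
 [-0.1  1.4]
 [-0.1  1.4]
 [ 0.5 -1. ]
 [-0.9 -0.7]
 [-1.  -0.7]
 [ 0.6 -0.6]
 [-0.1 -0.2]]
knob [ 446.64710955 -280.73523069  139.        ] vial [457.61413377 -43.55528685 134.        ]
```

```bash
cat >> h.py <<'E'
from scipy.spatial.transform import Rotation as Ro
B=np.array([454.4,-113.5,-0.046])
Rb=Ro.from_rotvec([0,0,B[2]]).as_matrix()
t=np.radians(35)
k=Rb@[0,-np.sin(t),np.cos(t)];u=Rb@[0,np.cos(t),np.sin(t)];xr=Rb@[1,0,0]
def Rt(cw):  # tool rotation for bar cw degrees clockwise of up-slope
    c=np.radians(cw);x=np.cos(c)*u+np.sin(c)*xr;z=-k;return np.stack([x,np.cross(z,x),z],1)
def ray(n,uv,z):
    f=lambda p:proj(n,(p[0],p[1],z))-uv
    return least_squares(f,[500,-200]).x
def go(pos,R,s,n):
    "rotate first (n rows), then shift, in tool axes of the target R"
    rv=Ro.from_matrix(s["eef_rot"].T@R).as_rotvec();sh=R.T@(np.asarray(pos)-s["tcp_pos"]);sh0=s["eef_rot"].T@(np.asarray(pos)-s["tcp_pos"])
    print("rot",rv.round(3),"per row",(rv/n).round(3),"shift after",sh.round(1),"shift before",sh0.round(1))
E
python3 - <<'E'
from h import *
from rig import robot
print("bottle",ray("side",(379.5,168),200),ray("top",(526,270),200))
s=robot.sense()
P=bench(B,(0,-108.4-59,139));print(P,P+90*k)
for cw in(30,):go(P+90*k,Rt(cw),s,8)
for cw in (-20,30,77): print(Rt(cw).round(2).tolist())
E
```

```text
bottle [ 484.62305586 -410.12572843] [ 511.30766365 -532.09056609]
[ 446.70231539 -280.72292203  139.        ] [ 444.3285463  -332.29019498  212.72368399]
rot [ 0.483  0.393 -0.708] per row [ 0.06   0.049 -0.089] shift after [314.5 124.7 192. ] shift before [ 339.8 -185.8   37.1]
[[-0.31, 0.95, 0.03], [0.78, 0.24, 0.57], [0.54, 0.2, -0.82]]
[[0.53, 0.85, 0.03], [0.69, -0.45, 0.57], [0.5, -0.29, -0.82]]
[[0.98, 0.19, 0.03], [0.14, -0.81, 0.57], [0.13, -0.56, -0.82]]
```

```bash
python3 - <<'E'
from h import *
for s,t in [((379.6,170.6),(526.5,271)),((379.6,158),(526.5,268))]:
    f=least_squares(lambda p:np.r_[proj("side",p)-s,proj("top",p)-t],[500,-450,180]);print(f.x,f.cost)
E
```

```text
[ 544.34704031 -542.36875774  143.53456787] 0.24971273230457708
[ 531.55559883 -533.0544048   188.02311592] 6.227917817112417
```

Emit:
servo_tool(plan="0 0 0 42.5 -23 4.5 0;0 0 0 42.5 -23 4.5 0;0 0 0 42.5 -23 4.5 0;0 0 0 42.5 -23 4.5 0;0 0 0 42.5 -23 4.5 0;0 0 0 42.5 -23 4.5 0;0 0 0 42.5 -23 4.5 0;0 0 0 42.5 -23 4.5 0;0.06 0.049 -0.089 0 0 0 0;0.06 0.049 -0.089 0 0 0 0;0.06 0.049 -0.089 0 0 0 0;0.06 0.049 -0.089 0 0 0 0", force=40)

```text
t: 1.6
tcp_pos: [444.9, -334.4, 214.1]
eef_rot: [[0.799, 0.598, 0.071], [0.555, -0.777, 0.298], [0.233, -0.198, -0.952]]
wrist_force: [0.4, -0.2, -0.3]
finger_gap: 85.4
gripper_force: 0.0
```

Emit:
servo_tool(plan="0.06 0.049 -0.089 0 0 0 0;0.06 0.049 -0.089 0 0 0 0;0.06 0.049 -0.089 0 0 0 0;0.06 0.049 -0.089 0 0 0 0;0 0 0 0 0 0 0")

```text
t: 2.22
tcp_pos: [444.7, -335.4, 212.5]
eef_rot: [[0.531, 0.847, 0.027], [0.687, -0.449, 0.571], [0.495, -0.285, -0.821]]
wrist_force: [0.8, 0.2, 0.3]
finger_gap: 85.1
gripper_force: 0.0
```

```bash
python3 - <<'E'
from h import *
from rig import robot,viewer
import cv2
s=robot.sense();print(s["t"],s["tcp_pos"],s["qpos"],s["wrist_force"])
go(bench(B,(0,-167.4,139))+90*k,Rt(30),s,4)
A=[]
for n in("top","side"):
    c=viewer.capture(n)["frame"][:,:,::-1];q=proj(n,bench(B,(0,-167.4,139)));print(n,q)
    x,y=(q-[35,37.5]).astype(int);w=cv2.resize(c[y:y+75,x:x+50],(400,600),interpolation=cv2.INTER_CUBIC);A.append(w);print(x,y)
cv2.imwrite("pics/k2.png",np.hstack(A))
E
```

```text
2.225 [ 444.71818397 -335.41048033  212.51112914] [ 1.18904787  0.74180667 -0.64352001  1.44877077 -0.08845941  1.40885072
  0.06975747] [0.77075422 0.17680125 0.27823113]
rot [0.002 0.002 0.001] per row [0.    0.001 0.   ] shift after [ 2.  -1.8  1.6] shift before [ 2.  -1.8  1.6]
top [420.50006664 266.81309756]
385 229
side [372.22892927 199.1576812 ]
337 161
```

View pics/k2.png

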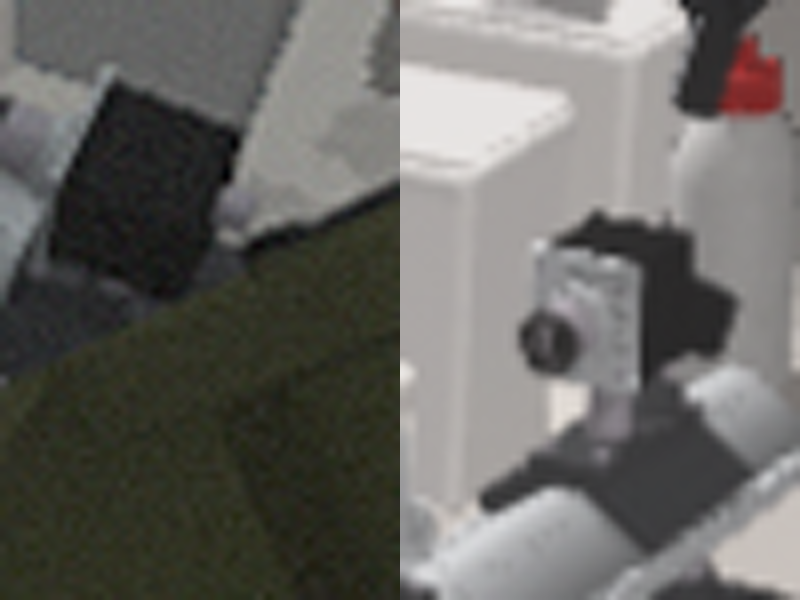

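The top crop (8x) still hides the knob, but the detector box's top face shows corners at (112,80), (240,135), (50,250) and (190,297). The side crop shows the nose front at (550,340) and the knob as the dark piece near (715,305).

```bash
python3 - <<'E'
from h import *
from rig import robot
T=lambda x,y:np.array([385+x/8,229+y/8])
O=[((23,26,188),T(112,80)),((23,-26,188),T(240,135)),((-23,26,188),T(50,250)),((-23,-26,188),T(190,297))]
for d in(-112,-108,-104):
    print(d,[(proj("top",bench(B,(p[0],p[1]+d,p[2])))-uv).round(1).tolist() for p,uv in O])
f=least_squares(lambda p:np.concatenate([proj("top",bench(B,(q[0]+p[1],q[1]+p[0],q[2])))-uv for q,uv in O]),[-108,0]);print(f.x)
E
```

```text
-112 [[-1.5, -0.2], [0.9, 0.6], [-0.6, -7.8], [0.5, -5.9]]
-108 [[-2.9, -0.8], [-0.5, -0.0], [-2.1, -8.4], [-1.0, -6.5]]
-104 [[-4.3, -1.3], [-2.0, -0.6], [-3.5, -9.0], [-2.4, -7.1]]
[-116.29466622   -9.12630414]
```

```bash
python3 - <<'E'
from h import *
from rig import robot
s=robot.sense();go(bench(B,(0,-169.5,139))+3*k,Rt(30),s,4)
E
```

```text
rot [0.004 0.004 0.002] per row [0.001 0.001 0.   ] shift after [-1.3 -0.5 87.9] shift before [-0.9 -0.8 87.9]
```

Emit:
servo_tool(plan="0 0 0 -1 -0.5 0 110;0 0 0 0 0 10 110;0 0 0 0 0 10 110;0 0 0 0 0 10 110;0 0 0 0 0 10 110;0 0 0 0 0 10 110;0 0 0 0 0 0 110", force=20)

```text
t: 3.2
tcp_pos: [445.4, -305.7, 172.2]
eef_rot: [[0.529, 0.848, 0.026], [0.689, -0.447, 0.57], [0.495, -0.284, -0.821]]
wrist_force: [-1.0, 0.6, -0.1]
finger_gap: 48.8
gripper_force: 0.0
```

```bash
python3 - <<'E'
from h import *
from rig import robot,viewer
import cv2
s=robot.sense();print(s["t"],s["tcp_pos"],s["finger_gap"])
go(bench(B,(0,-169.5,139))+3*k,Rt(30),s,4)
c=viewer.capture("side")["frame"][:,:,::-1]
c=cv2.resize(c[150:240,325:425],(800,720)[:2],interpolation=cv2.INTER_CUBIC)[:600]
cv2.imwrite("pics/k3.png",c)
E
```

```text
3.2 [ 445.3706445  -305.73046222  172.23007871] 48.7796239657408
rot [0.001 0.003 0.004] per row [0.    0.001 0.001] shift after [-0.1  0.3 37.4] shift before [-0.   0.2 37.4]
```

View pics/k3.png

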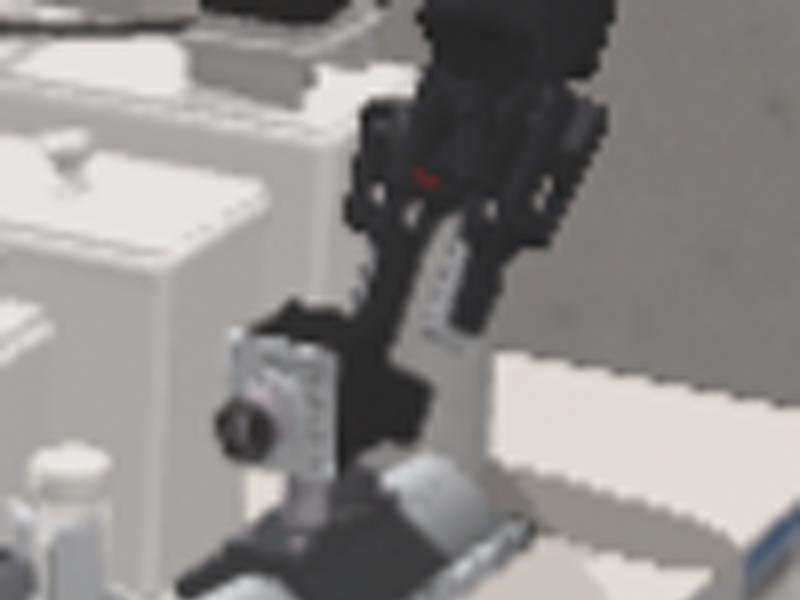

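Fingers straddle the knob (dark piece near (405,395)): right tip at (475,325), left tip merging with the box near (375,330). I'll advance.

Emit:
servo_tool(plan="0 0 0 0 0 8 110;0 0 0 0 0 8 110;0 0 0 0 0 7 110;0 0 0 0 0 5 110;0 0 0 0 0 5 110;0 0 0 0 0 4 110;0 0 0 0 0 0 110")

```text
t: 4.12
tcp_pos: [446.5, -285.2, 142.3]
eef_rot: [[0.529, 0.848, 0.027], [0.689, -0.448, 0.569], [0.495, -0.283, -0.822]]
wrist_force: [-0.2, 0.1, -0.1]
finger_gap: 48.3
gripper_force: 0.0
```

Emit:
servo_tool(plan="0 0 0 0 0 0 160;0 0 0 0 0 0 190;0 0 0 0 0 0 255;0 0 0 0 0 0 255;0 0 0 0 0 0 255", force=20)

```text
t: 4.75
tcp_pos: [449.7, -287.5, 142.0]
eef_rot: [[0.529, 0.848, 0.034], [0.69, -0.453, 0.565], [0.495, -0.276, -0.824]]
wrist_force: [11.7, -3.6, -8.7]
finger_gap: 13.0
gripper_force: 22.3
```

```bash
cat > st.py <<'E'
from h import *
from rig import robot
s=robot.sense();R=s["eef_rot"]
print("t",s["t"],"bench TCP",(Rb.T@(s["tcp_pos"]-[B[0],B[1],0])).round(1),"tool F",(R.T@s["wrist_force"]).round(1),"tool M",(R.T@s["wrist_torque"]).round(3),"benchF",(Rb.T@s["wrist_force"]).round(1),"gap",round(s["finger_gap"],1),"g",s["gripper_force"])
x=R[:,0];print("cw",np.degrees(np.arctan2(x@xr,x@u)).round(1),"zerr",np.degrees(np.arccos(-R[:,2]@k)).round(1),"q",s["qpos"].round(2))
E
python3 st.py
```

```text
t 4.75 bench TCP [   3.3 -174.   142. ] tool F [-0.6 13.9  5.6] tool M [-2.758 -0.747  0.142] benchF [11.9 -3.  -8.7] gap 13.0 g 22.258655726909637
cw 29.8 zerr 0.7 q [ 1.16  0.77 -0.64  1.62 -0.08  1.18  0.07]
```

Emit:
servo_tool(plan="0 0 0 0 2 0 255;0 0 0 0 2 0 255;0 0 0 0 0 0 255;0 0 0 0 0 0 255", force=60)

```text
t: 5.25
tcp_pos: [449.9, -287.6, 141.9]
eef_rot: [[0.529, 0.848, 0.027], [0.689, -0.449, 0.569], [0.495, -0.282, -0.822]]
wrist_force: [0.1, -2.3, 5.3]
finger_gap: 11.9
gripper_force: 63.5
```

```bash
python3 st.py
```

```text
t 5.25 bench TCP [   3.5 -174.1  141.9] tool F [ 1.1 -0.4 -5.7] tool M [-0.004 -0.432  0.112] benchF [ 0.2 -2.3  5.3] gap 11.9 g 63.47023129463196
cw 29.8 zerr 0.3 q [ 1.15  0.78 -0.64  1.62 -0.08  1.19  0.07]
```

Emit:
servo_tool(plan="0 0 -0.1 0 0 0 255;0 0 -0.1 0 0 0 255;0 0 -0.1 0 0 0 255;0 0 0 0 0 0 255")

```text
t: 5.75
tcp_pos: [450.8, -287.9, 141.7]
eef_rot: [[0.255, 0.967, 0.029], [0.791, -0.226, 0.568], [0.556, -0.122, -0.822]]
wrist_force: [4.0, -3.4, 2.9]
finger_gap: 12.0
gripper_force: 63.0
```

```bash
python3 st.py
```

```text
t 5.75 bench TCP [   4.4 -174.4  141.7] tool F [-0.1  4.3 -4.2] tool M [-0.636 -0.672 -0.204] benchF [ 4.2 -3.2  2.9] gap 12.0 g 62.961437702178955
cw 12.6 zerr 0.4 q [ 1.2   0.8  -0.74  1.62 -0.02  1.19  0.3 ]
```

Emit:
servo_tool(plan="0 0 -0.1 0 1.2 0 255;0 0 -0.1 0 0.4 0 255;0 0 -0.1 0 0.4 0 255;0 0 -0.1 0 0.4 0 255;0 0 -0.1 0 0.4 0 255;0 0 -0.1 0 0.4 0 255;0 0 0 0 0 0 255")

```text
t: 6.62
tcp_pos: [452.7, -286.9, 141.7]
eef_rot: [[-0.335, 0.942, 0.026], [0.779, 0.261, 0.57], [0.53, 0.211, -0.821]]
wrist_force: [-0.5, -1.0, 6.0]
finger_gap: 12.0
gripper_force: 63.2
```

```bash
python3 st.py
```

```text
t 6.625 bench TCP [   6.3 -173.3  141.7] tool F [ 2.5  0.5 -5.5] tool M [ 0.278 -0.113 -0.23 ] benchF [-0.5 -1.1  6. ] gap 12.0 g 63.166515827178955
cw -21.8 zerr 0.2 q [ 1.28  0.87 -0.92  1.61  0.12  1.21  0.75]
```

Emit:
servo_tool(plan="0 0 0 3.8 1.5 2.9 255;0 0 0 3.8 1.5 2.9 255;0 0 0 3.8 1.5 2.9 255;0 0 0 3.8 1.5 2.9 255;0 0 0 0 0 0 255")

```text
t: 7.25
tcp_pos: [453.5, -266.0, 141.7]
eef_rot: [[-0.335, 0.942, 0.025], [0.779, 0.262, 0.57], [0.531, 0.21, -0.821]]
wrist_force: [-1.1, 0.7, 5.3]
finger_gap: 12.0
gripper_force: 63.0
```

```bash
python3 st.py; python3 - <<'E'
from h import *
from rig import robot
print(robot.sense()["eef_rot"].T@(Rb@[0,1,0]))
E
```

```text
t 7.25 bench TCP [   6.1 -152.4  141.7] tool F [ 3.8  0.2 -4. ] tool M [ 0.152  0.487 -0.022] benchF [-1.2  0.7  5.3] gap 12.0 g 62.99342393875122
cw -21.7 zerr 0.2 q [ 1.27  0.85 -0.93  1.65  0.1   1.17  0.73]
[0.76231845 0.30463727 0.57102252]
```

Emit:
servo_tool(plan="0 0 0 7.1 2.8 5.3 255;0 0 0 7.1 2.8 5.3 255;0 0 0 7.1 2.8 5.3 255;0 0 0 7.1 2.8 5.3 255;0 0 0 7.1 2.8 5.3 255;0 0 0 7.1 2.8 5.3 255;0 0 0 7.1 2.8 5.3 255;0 0 0 3.8 1.5 2.9 255;0 0 0 0 0 0 255;0 0 0 0 0 0 255")

```text
t: 8.5
tcp_pos: [456.2, -195.9, 141.6]
eef_rot: [[-0.335, 0.942, 0.024], [0.778, 0.262, 0.571], [0.531, 0.21, -0.821]]
wrist_force: [-1.5, 1.4, 7.3]
finger_gap: 12.2
gripper_force: 63.2
```

```bash
python3 st.py; python3 - <<'E'
from h import *
from rig import viewer
import cv2
A=[]
for n in("top","side"):
    c=viewer.capture(n)["frame"][:,:,::-1];q=proj(n,bench(B,(0,55,165)))
    x,y=(q-[25,37.5]).astype(int);A.append(cv2.resize(c[y:y+75,x:x+50],(400,600),interpolation=cv2.INTER_CUBIC));print(n,x,y)
cv2.imwrite("pics/n4.png",np.hstack(A))
E
```

```text
t 8.5 bench TCP [  5.6 -82.3 141.6] tool F [ 5.5  0.5 -5.2] tool M [ 0.212  0.762 -0.11 ] benchF [-1.6  1.4  7.3] gap 12.2 g 63.15717101097107
cw -21.7 zerr 0.2 q [ 1.22  0.81 -0.95  1.78  0.07  1.05  0.67]
top 319 192
side 311 176
```

View pics/n4.png

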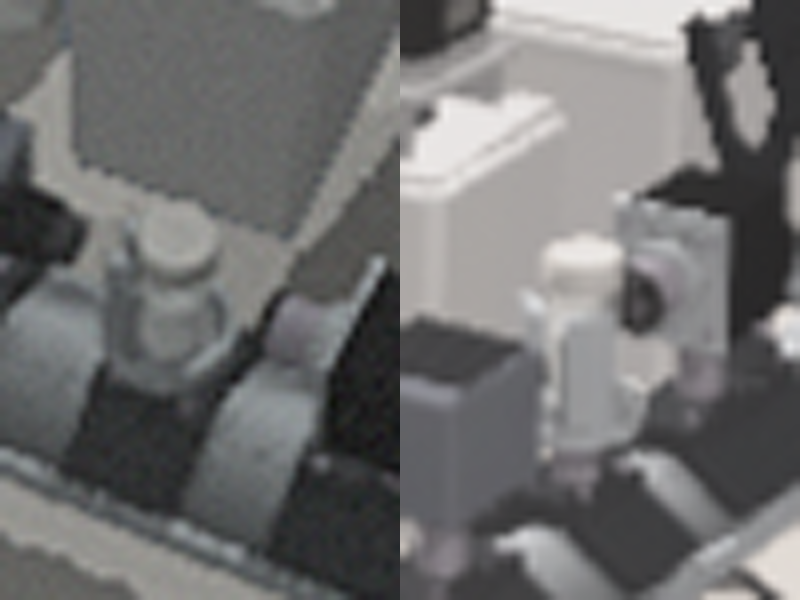

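Top crop: nose front at (272,335), vial flank at (222,312); the gap agrees with about 17 mm. I'll close it slowly, watching the force.

Emit:
servo_tool(plan="0 0 0 1.52 0.6 1.15 255;0 0 0 1.52 0.6 1.15 255;0 0 0 1.52 0.6 1.15 255;0 0 0 1.52 0.6 1.15 255;0 0 0 1.52 0.6 1.15 255;0 0 0 1.52 0.6 1.15 255")

```text
t: 9.35
tcp_pos: [456.7, -184.6, 141.6]
eef_rot: [[-0.334, 0.942, 0.025], [0.779, 0.261, 0.57], [0.531, 0.21, -0.821]]
wrist_force: [-4.5, -1.3, 10.7]
finger_gap: 12.0
gripper_force: 63.8
```

```bash
python3 st.py
```

```text
t 9.35 bench TCP [  5.6 -71.  141.6] tool F [ 6.2 -2.4 -9.7] tool M [ 0.586  0.784 -0.133] benchF [-4.5 -1.5 10.7] gap 12.0 g 63.82225513458252
cw -21.7 zerr 0.2 q [ 1.21  0.8  -0.96  1.8   0.06  1.02  0.66]
```

Emit:
servo_tool(plan="0 0 0 0.76 0.3 0.57 255;0 0 0 0.76 0.3 0.57 255")

```text
t: 9.6
tcp_pos: [456.7, -182.6, 141.6]
eef_rot: [[-0.334, 0.942, 0.025], [0.779, 0.261, 0.57], [0.531, 0.21, -0.821]]
wrist_force: [-3.2, -1.1, 11.6]
finger_gap: 12.1
gripper_force: 63.8
```

```bash
python3 st.py
```

```text
t 9.6 bench TCP [  5.5 -69.  141.6] tool F [  6.4  -0.9 -10.2] tool M [ 0.575  0.748 -0.146] benchF [-3.2 -1.2 11.6] gap 12.1 g 63.821754455566406
cw -21.7 zerr 0.2 q [ 1.21  0.8  -0.96  1.81  0.06  1.02  0.66]
```

Emit:
servo_tool(plan="0 0 0 0.76 0.3 0.57 255;0 0 0 0.76 0.3 0.57 255")

```text
t: 9.85
tcp_pos: [456.9, -180.6, 141.6]
eef_rot: [[-0.334, 0.942, 0.025], [0.779, 0.261, 0.57], [0.531, 0.21, -0.821]]
wrist_force: [-3.1, -1.2, 11.0]
finger_gap: 11.6
gripper_force: 63.8
```

```bash
python3 st.py
```

```text
t 9.85 bench TCP [  5.5 -67.  141.6] tool F [ 5.9 -0.9 -9.8] tool M [ 0.559  0.775 -0.102] benchF [-3.  -1.4 11. ] gap 11.6 g 63.82439732551575
cw -21.7 zerr 0.2 q [ 1.21  0.8  -0.96  1.81  0.06  1.02  0.65]
```

Emit:
servo_tool(plan="0 0 0 0.8 -0.1 -1 255;0 0 0 0.8 -0.1 -1 255;0 0 0 0.76 0.3 0.57 255;0 0 0 0 0 0 255")

```text
t: 10.35
tcp_pos: [456.7, -181.5, 141.9]
eef_rot: [[-0.334, 0.942, 0.027], [0.781, 0.261, 0.568], [0.528, 0.211, -0.823]]
wrist_force: [4.1, -1.8, -18.9]
finger_gap: 12.1
gripper_force: 60.4
```

```bash
python3 st.py
```

```text
t 10.35 bench TCP [  5.4 -67.8 141.9] tool F [-12.8  -0.6  14.7] tool M [ 0.272 -3.091 -0.184] benchF [  4.2  -1.6 -18.9] gap 12.1 g 60.39359092712402
cw -21.7 zerr 0.4 q [ 1.21  0.8  -0.96  1.81  0.06  1.02  0.65]
```

Emit:
servo_tool(plan="0 0 0 0.76 0.3 0.57 255;0 0 0 0.76 0.3 0.57 255")

```text
t: 10.6
tcp_pos: [456.8, -179.6, 141.9]
eef_rot: [[-0.334, 0.942, 0.027], [0.781, 0.261, 0.568], [0.528, 0.211, -0.823]]
wrist_force: [5.8, -2.1, -19.8]
finger_gap: 11.5
gripper_force: 60.3
```

```bash
python3 st.py
```

```text
t 10.6 bench TCP [  5.4 -65.9 141.9] tool F [-14.    0.8  15.3] tool M [ 0.285 -3.238 -0.074] benchF [  5.9  -1.8 -19.8] gap 11.5 g 60.32292366027832
cw -21.7 zerr 0.4 q [ 1.21  0.79 -0.96  1.81  0.06  1.01  0.65]
```

Emit:
servo_tool(plan="0 0 0 0.76 0.3 0.57 255;0 0 0 0.76 0.3 0.57 255")

```text
t: 10.85
tcp_pos: [456.9, -177.5, 141.9]
eef_rot: [[-0.334, 0.942, 0.027], [0.781, 0.261, 0.568], [0.528, 0.211, -0.823]]
wrist_force: [4.9, -1.4, -19.6]
finger_gap: 11.9
gripper_force: 60.3
```

```bash
python3 st.py
```

```text
t 10.85 bench TCP [  5.4 -63.9 141.9] tool F [-13.1   0.1  15.5] tool M [ 0.26  -3.201 -0.115] benchF [  5.   -1.2 -19.6] gap 11.9 g 60.31967282295227
cw -21.7 zerr 0.4 q [ 1.21  0.79 -0.96  1.82  0.06  1.01  0.65]
```

Emit:
servo_tool(plan="0 0 0 -0.85 0.2 1.08 255;0 0 0 0.76 0.3 0.57 255;0 0 0 0 0 0 255")

```text
t: 11.22
tcp_pos: [457.0, -175.2, 141.9]
eef_rot: [[-0.336, 0.942, 0.026], [0.779, 0.262, 0.569], [0.529, 0.211, -0.822]]
wrist_force: [0.3, -1.6, -11.1]
finger_gap: 11.8
gripper_force: 61.2
```

```bash
python3 st.py
```

```text
t 11.225 bench TCP [  5.5 -61.5 141.9] tool F [-7.2 -2.5  8.2] tool M [ 0.898 -1.775 -0.036] benchF [  0.4  -1.6 -11.1] gap 11.8 g 61.23685419559479
cw -21.8 zerr 0.3 q [ 1.21  0.79 -0.96  1.82  0.06  1.01  0.65]
```

Emit:
servo_tool(plan="0 0 0 0.76 0.3 0.57 255;0 0 0 0 0 0 255")

```text
t: 11.48
tcp_pos: [457.1, -174.2, 141.8]
eef_rot: [[-0.336, 0.942, 0.026], [0.779, 0.262, 0.569], [0.529, 0.211, -0.822]]
wrist_force: [-1.7, -1.6, -10.9]
finger_gap: 11.8
gripper_force: 61.3
```

```bash
python3 st.py
```

```text
t 11.475 bench TCP [  5.5 -60.5 141.8] tool F [-6.4 -4.3  8. ] tool M [ 1.205e+00 -1.674e+00 -1.000e-03] benchF [ -1.6  -1.7 -10.9] gap 11.8 g 61.27359867095947
cw -21.8 zerr 0.3 q [ 1.21  0.79 -0.96  1.82  0.06  1.    0.65]
```

Emit:
servo_tool(plan="0 0 0 0.76 0.3 0.57 255;0 0 0 0 0 0 255")

```text
t: 11.72
tcp_pos: [457.2, -173.3, 141.8]
eef_rot: [[-0.336, 0.942, 0.026], [0.779, 0.262, 0.569], [0.529, 0.211, -0.822]]
wrist_force: [-4.1, -1.3, -9.7]
finger_gap: 12.2
gripper_force: 61.5
```

```bash
python3 st.py
```

```text
t 11.725 bench TCP [  5.5 -59.6 141.8] tool F [-4.8 -6.2  7.1] tool M [ 1.62  -1.528 -0.037] benchF [-4.  -1.5 -9.7] gap 12.2 g 61.53115510940552
cw -21.8 zerr 0.3 q [ 1.2   0.79 -0.96  1.82  0.06  1.    0.65]
```

Emit:
servo_tool(plan="0 0 0 0.9 -0.1 0.57 255;0 0 0 0 0 0 255")

```text
t: 11.98
tcp_pos: [457.2, -172.5, 141.8]
eef_rot: [[-0.336, 0.942, 0.027], [0.78, 0.262, 0.569], [0.529, 0.212, -0.822]]
wrist_force: [-4.4, -2.9, -9.8]
finger_gap: 11.8
gripper_force: 61.6
```

```bash
python3 st.py
```

```text
t 11.975 bench TCP [  5.5 -58.8 141.8] tool F [-6.  -7.   6.2] tool M [ 1.659 -1.7   -0.059] benchF [-4.3 -3.1 -9.8] gap 11.8 g 61.556586027145386
cw -21.8 zerr 0.3 q [ 1.2   0.79 -0.96  1.82  0.06  1.    0.65]
```

Emit:
servo_tool(plan="0 0 0 0.76 0.3 0.57 255;0 0 0 0 0 0 255")

```text
t: 12.22
tcp_pos: [457.2, -171.6, 141.8]
eef_rot: [[-0.336, 0.942, 0.027], [0.78, 0.262, 0.569], [0.529, 0.212, -0.822]]
wrist_force: [-3.7, -3.4, -9.1]
finger_gap: 12.1
gripper_force: 61.6
```

```bash
python3 st.py; python3 - <<'E'
from h import *
from rig import viewer
import cv2
A=[]
for n in("top","side"):
    c=viewer.capture(n)["frame"][:,:,::-1];q=proj(n,bench(B,(0,55,165)))
    x,y=(q-[25,37.5]).astype(int);A.append(cv2.resize(c[y:y+75,x:x+50],(400,600),interpolation=cv2.INTER_CUBIC));print(n,x,y)
cv2.imwrite("pics/n5.png",np.hstack(A))
E
```

```text
t 12.225 bench TCP [  5.5 -57.9 141.8] tool F [-6.2 -6.3  5.5] tool M [ 1.757e+00 -1.721e+00  1.000e-03] benchF [-3.6 -3.6 -9.1] gap 12.1 g 61.60621762275696
cw -21.8 zerr 0.3 q [ 1.2   0.79 -0.96  1.83  0.06  1.    0.65]
top 319 192
side 311 176
```

View pics/n5.png

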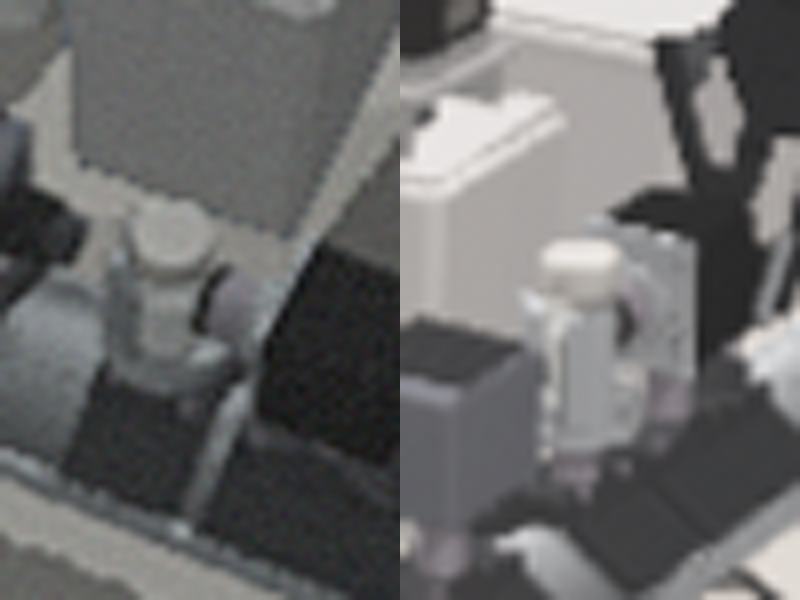

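Top crop: the nose now touches the vial at (205,300), the cap has shifted left about 6 px (of 8x), and the vial stands upright in its nest. The force rises too, so I'm continuing in small steps.

Emit:
servo_tool(plan="0 0 0 0.8 0.2 0.57 255;0 0 0 0 0 0 255")

```text
t: 12.58
tcp_pos: [457.2, -170.7, 141.9]
eef_rot: [[-0.335, 0.942, 0.027], [0.78, 0.261, 0.569], [0.528, 0.212, -0.822]]
wrist_force: [-3.7, -3.4, -9.3]
finger_gap: 12.1
gripper_force: 61.7
```

```bash
python3 st.py
```

```text
t 12.575 bench TCP [  5.5 -57.  141.9] tool F [-6.3 -6.3  5.6] tool M [ 1.723 -1.846 -0.047] benchF [-3.5 -3.5 -9.3] gap 12.1 g 61.70977771282196
cw -21.8 zerr 0.3 q [ 1.2   0.79 -0.96  1.83  0.06  1.    0.64]
```

Emit:
servo_tool(plan="0 0 0 0.8 0.2 0.57 255;0 0 0 0 0 0 255")

```text
t: 12.82
tcp_pos: [457.3, -169.9, 141.8]
eef_rot: [[-0.335, 0.942, 0.027], [0.78, 0.261, 0.569], [0.528, 0.212, -0.822]]
wrist_force: [-3.6, -4.8, -9.7]
finger_gap: 11.9
gripper_force: 61.8
```

```bash
python3 st.py
```

```text
t 12.825 bench TCP [  5.5 -56.2 141.8] tool F [-7.7 -6.7  5.2] tool M [ 1.718 -1.857 -0.05 ] benchF [-3.3 -4.9 -9.7] gap 11.9 g 61.827104687690735
cw -21.8 zerr 0.3 q [ 1.2   0.79 -0.96  1.83  0.06  0.99  0.64]
```

Emit:
servo_tool(plan="0 0 0 0.8 0.2 0.57 255;0 0 0 0 0 0 255")

```text
t: 13.08
tcp_pos: [457.3, -169.1, 141.8]
eef_rot: [[-0.335, 0.942, 0.028], [0.78, 0.261, 0.568], [0.528, 0.212, -0.822]]
wrist_force: [-4.0, -5.1, -9.2]
finger_gap: 12.5
gripper_force: 61.9
```

```bash
python3 st.py; python3 - <<'E'
from h import *
from rig import robot,viewer
F=[]
for i in range(8):
    viewer.capture("side");s=robot.sense();F.append(Rb.T@s["wrist_force"])
F=np.array(F);print(F.mean(0),F.std(0),(Rb.T@(s["tcp_pos"]-[B[0],B[1],0])))
E
```

```text
t 13.075 bench TCP [  5.5 -55.4 141.8] tool F [-7.5 -7.   4.5] tool M [ 1.748 -1.956 -0.048] benchF [-3.7 -5.3 -9.2] gap 12.5 g 61.87133252620697
cw -21.8 zerr 0.3 q [ 1.2   0.79 -0.96  1.83  0.06  0.99  0.64]
[-3.37211276 -4.99054139 -9.1454677 ] [0.31667346 0.396367   0.51171753] [  5.47150049 -55.39876848 141.83905707]
```

Emit:
servo_tool(plan="0 0 0 0.38 0.15 0.28 255;0 0 0.1 0 -0.3 0 255;0 0 0.1 0 -0.3 0 255;0 0 0.1 0 -0.3 0 255;0 0 0 0 0 0 255")

```text
t: 14.1
tcp_pos: [456.4, -168.7, 141.7]
eef_rot: [[-0.04, 0.999, 0.027], [0.823, 0.018, 0.568], [0.567, 0.045, -0.823]]
wrist_force: [-4.1, -6.3, -7.9]
finger_gap: 12.0
gripper_force: 62.2
```

```bash
python3 st.py
```

```text
t 14.1 bench TCP [  4.5 -55.1 141.7] tool F [-9.5 -4.6  2.8] tool M [ 1.248 -2.313  0.21 ] benchF [-3.8 -6.4 -7.9] gap 12.0 g 62.17594027519226
cw -4.5 zerr 0.3 q [ 1.16  0.75 -0.87  1.83 -0.02  0.99  0.43]
```

Emit:
servo_tool(plan="0 0 0.1 0 -0.3 0 255;0 0 0.1 0 -0.3 0 255;0 0 0.1 0 -0.3 0 255;0 0 0.1 0 -0.3 0 255;0 0 0 0 0 0 255")

```text
t: 14.72
tcp_pos: [455.2, -168.6, 141.8]
eef_rot: [[0.352, 0.936, 0.027], [0.765, -0.304, 0.568], [0.54, -0.179, -0.823]]
wrist_force: [-5.0, -5.9, -7.1]
finger_gap: 12.0
gripper_force: 62.3
```

```bash
python3 st.py
```

```text
t 14.725 bench TCP [  3.3 -55.  141.8] tool F [-10.1  -1.6   2.4] tool M [ 0.47  -2.593  0.194] benchF [-4.7 -6.1 -7.1] gap 12.0 g 62.3424232006073
cw 18.4 zerr 0.3 q [ 1.09  0.71 -0.74  1.84 -0.12  0.99  0.14]
```

Emit:
servo_tool(plan="0 0 0.1 0 -0.3 0 255;0 0 0.1 0 -0.3 0 255;0 0 0.1 0 -0.3 0 255;0 0 0.1 0 -0.3 0 255;0 0 0 0 0 0 255", force=80)

```text
t: 15.35
tcp_pos: [454.1, -168.0, 142.3]
eef_rot: [[0.688, 0.725, 0.027], [0.586, -0.578, 0.568], [0.428, -0.375, -0.823]]
wrist_force: [-6.6, -5.9, -5.0]
finger_gap: 11.5
gripper_force: 80.5
```

```bash
python3 st.py
```

```text
t 15.35 bench TCP [  2.2 -54.4 142.3] tool F [-10.1   0.5   0.6] tool M [-0.272 -2.566  0.087] benchF [-6.3 -6.2 -5. ] gap 11.5 g 80.45860290527344
cw 41.3 zerr 0.3 q [ 1.02  0.67 -0.62  1.84 -0.21  1.   -0.16]
```

Emit:
servo_tool(plan="0 0 0.05 0 -0.15 0 255;0 0 0.05 0 -0.15 0 255;0 0 0 0 0 0 255")

```text
t: 15.72
tcp_pos: [453.9, -167.8, 142.4]
eef_rot: [[0.756, 0.654, 0.027], [0.526, -0.633, 0.568], [0.389, -0.415, -0.822]]
wrist_force: [-6.1, -5.7, -3.5]
finger_gap: 11.1
gripper_force: 80.4
```

```bash
python3 st.py
```

```text
t 15.725 bench TCP [  2.  -54.3 142.4] tool F [-9.   1.1 -0.5] tool M [-0.465 -2.596  0.028] benchF [-5.8 -6.  -3.5] gap 11.1 g 80.4471230506897
cw 47.0 zerr 0.3 q [ 1.01  0.67 -0.59  1.84 -0.23  1.   -0.24]
```

Emit:
servo_tool(plan="0 0 0.05 0 -0.15 0 255;0 0 0.05 0 -0.15 0 255;0 0 0 0 0 0 255")

```text
t: 16.1
tcp_pos: [453.7, -167.6, 142.5]
eef_rot: [[0.818, 0.575, 0.027], [0.46, -0.682, 0.568], [0.345, -0.452, -0.822]]
wrist_force: [-7.0, -7.3, -4.5]
finger_gap: 12.0
gripper_force: 80.5
```

```bash
python3 st.py
```

```text
t 16.1 bench TCP [  1.8 -54.1 142.5] tool F [-10.6   3.   -0.6] tool M [-0.652 -2.553  0.056] benchF [-6.7 -7.6 -4.5] gap 12.0 g 80.49020290374756
cw 52.7 zerr 0.3 q [ 0.99  0.66 -0.55  1.84 -0.25  1.01 -0.31]
```

Emit:
servo_tool(plan="0 0 0.05 0 -0.15 0 255;0 0 0.05 0 -0.15 0 255;0 0 0 0 0 0 255")

```text
t: 16.48
tcp_pos: [453.5, -167.4, 142.7]
eef_rot: [[0.87, 0.492, 0.027], [0.392, -0.724, 0.568], [0.299, -0.483, -0.823]]
wrist_force: [-6.6, -5.9, -4.6]
finger_gap: 11.5
gripper_force: 80.7
```

```bash
python3 st.py
```

```text
t 16.475 bench TCP [  1.6 -53.9 142.7] tool F [-9.4  3.2  0.3] tool M [-0.964 -2.6   -0.848] benchF [-6.3 -6.2 -4.6] gap 11.5 g 80.74463725090027
cw 58.3 zerr 0.4 q [ 0.97  0.65 -0.52  1.84 -0.27  1.01 -0.39]
```

Emit:
servo_tool(plan="0 0 0.05 0 -0.15 0 255;0 0 0.05 0 -0.15 0 255;0 0 0 0 0 0 255")

```text
t: 16.85
tcp_pos: [454.2, -167.2, 143.0]
eef_rot: [[0.914, 0.405, 0.028], [0.319, -0.759, 0.567], [0.251, -0.509, -0.823]]
wrist_force: [-5.6, -7.1, -4.3]
finger_gap: 11.8
gripper_force: 112.3
```

```bash
python3 st.py
```

```text
t 16.85 bench TCP [  2.2 -53.6 143. ] tool F [-8.5  5.3 -0.7] tool M [-1.342 -1.954 -1.81 ] benchF [-5.3 -7.4 -4.3] gap 11.8 g 112.28704746812582
cw 63.9 zerr 0.4 q [ 0.95  0.65 -0.49  1.84 -0.29  1.01 -0.47]
```

Emit:
servo_tool(plan="0 0 -0.05 0 0 0 255;0 0 -0.05 0 0 0 255;0 0 0 0 0 0 255")

```text
t: 17.23
tcp_pos: [454.6, -167.0, 143.1]
eef_rot: [[0.869, 0.493, 0.029], [0.391, -0.724, 0.568], [0.302, -0.482, -0.822]]
wrist_force: [-2.7, -4.0, -6.0]
finger_gap: 11.8
gripper_force: 80.6
```

```bash
python3 st.py
```

```text
t 17.225 bench TCP [  2.7 -53.4 143.1] tool F [-5.7  4.5  2.6] tool M [-1.258 -1.532 -0.712] benchF [-2.5 -4.1 -6. ] gap 11.8 g 80.60330271720886
cw 58.3 zerr 0.4 q [ 0.97  0.65 -0.53  1.84 -0.27  1.01 -0.39]
```

Emit:
servo_tool(plan="0 0 0 0 0 0 215;0 0 0 0 0 0 200;0 0 0 0 0 0 185;0 0 0 0 0 0 170;0 0 0 0 0 0 165;0 0 0 0 0 0 165", force=20)

```text
t: 17.98
tcp_pos: [453.5, -166.6, 142.8]
eef_rot: [[0.871, 0.491, 0.027], [0.39, -0.724, 0.569], [0.299, -0.485, -0.822]]
wrist_force: [-0.5, -0.0, -0.6]
finger_gap: 30.3
gripper_force: 0.0
```

```bash
python3 st.py; python3 - <<'E'
from h import *
from rig import viewer
import cv2
A=[]
for n in("top","side"):
    c=viewer.capture(n)["frame"][:,:,::-1];q=proj(n,bench(B,(0,55,165)))
    x,y=(q-[25,37.5]).astype(int);A.append(cv2.resize(c[y:y+75,x:x+50],(400,600),interpolation=cv2.INTER_CUBIC))
cv2.imwrite("pics/n6.png",np.hstack(A))
E
```

```text
t 17.975 bench TCP [  1.5 -53.1 142.8] tool F [-0.6  0.1  0.5] tool M [-0.493 -0.257 -0.017] benchF [-0.5 -0.  -0.6] gap 30.3 g 0.0
cw 58.4 zerr 0.3 q [ 0.97  0.65 -0.52  1.84 -0.27  1.01 -0.39]
```

View pics/n6.png

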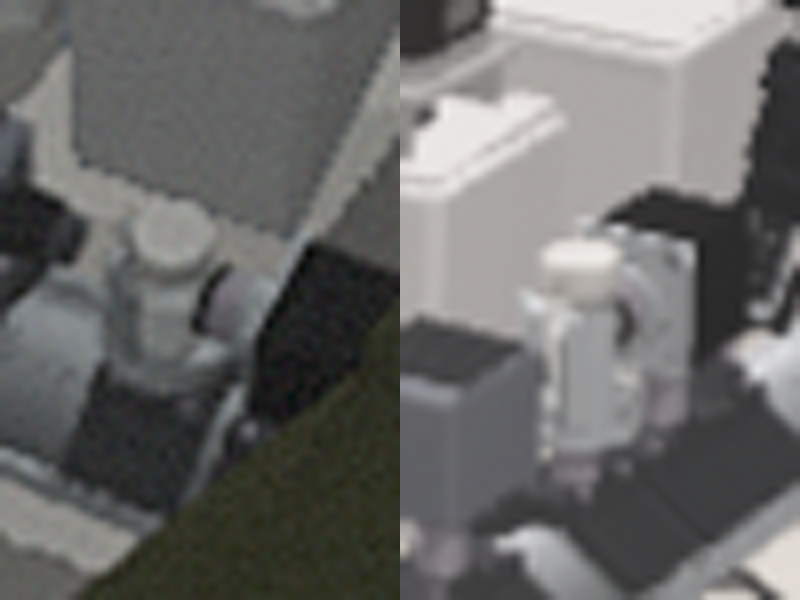

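Top crop: the nose presses the vial at (205,300), with the cap unmoved at (172,237). The box corner at (312,245) is about 2.5 mm further on than at n5, and it held after release. Retreating along the screw axis.

Emit:
servo_tool(plan="0 0 0 0 1 -5 165;0 0 0 0 0 -8 165;0 0 0 0 0 -10 165;0 0 0 0 0 -15 165;0 0 0 0 0 -20 165;0 0 0 0 0 -25 165;0 0 0 0 0 -25 165;0 0 0 0 0 -20 165;0 0 0 0 0 0 165")

```text
t: 19.2
tcp_pos: [450.8, -241.6, 248.4]
eef_rot: [[0.871, 0.49, 0.03], [0.389, -0.726, 0.567], [0.3, -0.483, -0.823]]
wrist_force: [-0.7, 1.0, -0.4]
finger_gap: 30.3
gripper_force: 0.0
```

```bash
python3 st.py; python3 - <<'E'
from h import *
from rig import viewer
import cv2
c=viewer.capture("side")["frame"][:,:,::-1].copy();a=cv2.imread("pics/n6.png")
q=proj("side",bench(B,(0,55,165)));x,y=(q-[25,37.5]).astype(int)
n=cv2.resize(c[y:y+75,x:x+50],(400,600),interpolation=cv2.INTER_CUBIC)
g=lambda i:np.float32(cv2.cvtColor(i,cv2.COLOR_BGR2GRAY))
print("detector+vial region shift px(8x)",cv2.phaseCorrelate(g(a[:,400:])[180:420,180:320].copy(),g(n)[180:420,180:320].copy()))
d=cv2.absdiff(c,cv2.imread("pics/side0.png")).max(2)>45
m=np.argwhere(d);b,_,st,_=cv2.connectedComponentsWithStats(d.astype(np.uint8));print([r.tolist() for r in st[1:] if r[4]>25])
E
```

```text
t 19.2 bench TCP [   2.3 -128.1  248.4] tool F [-0.3 -0.9  0.9] tool M [-0.498 -0.294 -0.026] benchF [-0.7  1.  -0.4] gap 30.3 g 0.0
cw 58.4 zerr 0.4 q [ 1.05  0.58 -0.51  1.6  -0.25  1.34 -0.4 ]
detector+vial region shift px(8x) ((-0.00955209413982061, 0.004907322399432701), 0.8975698646571901)
[[363, 0, 149, 201, 9346], [513, 0, 53, 207, 5343], [336, 187, 45, 59, 1281], [459, 203, 10, 64, 180], [518, 208, 13, 73, 342]]
```

The detector stayed put after release, and nothing else on the cart has changed. Handing in.

```bash
python3 -c "
from rig import robot
print(robot.hand_in())"
```

```text
the job is handed in; nothing more can be done
None
```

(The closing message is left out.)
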